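# Uncap the gearbox servo and hold its piston flush

### The arm

A 6-joint arm with a two-finger parallel gripper is mounted at the origin on the work surface. World frame = base frame: x ahead of the robot, y to its left, z up, the work surface at z = 0. Lengths are in m, angles in degrees, forces in N, time in s.
With the tool pointing down it reaches from about 0.375 to 0.9 m from the base axis. Payload 3.1 kg.
Tool frame: the origin (TCP) lies at the centre of the arm's flange, where the gripper is bolted on; the fingertips stand 173 mm ahead of it and the grasp point (between the pads) lies env.grip_depth ahead of it (env.grip_depth is the distance from the TCP to the grasp point, in m); z points along the fingers, y is the line along which they close (so a half turn about z gives the same grasp; the last joint's range is limited). The gripper opens to 85 mm and grips with 20 to 120 N. Pads are 22 mm wide; open, the fingers measure 114 mm over their backs; the gripper's body (76 mm by 85 mm) begins 54 mm behind the grasp point. The pads swing forward as they close: fully open they stand 13 mm farther back than shut.
Start: joints at [63.913, 30.224, 82.088, -0, 67.689, -10.227], TCP at [0.171, 0.601, 0.405] pointing down, gripper open.
Joint ranges: [-176.69, 176.69], [-43.24, 126.21], [12.49, 139.97], [-82, 262], [0, 151.66], [-163.58, 163.58]. Speed limits (degrees/s): [159.86, 159.86, 180, 180, 180, 180].

### API

Orientations are given as [roll, pitch, yaw] about the fixed x, y, z axes, in that order (R = Rz(yaw) Ry(pitch) Rx(roll)).
In Python, from plant import env, imaging, job gives the robot as it stands.
- The arm moves only by the shell command python3 -m jog 'ROWS'. ROWS is JSON, a list of rows, each a list of 3 entries, a list of its own where there are three numbers: the turn, a rotation vector about the tool's x, y, z in rad, then the shift along the tool's x, y, z in mm, then the closure, from 0 (fully open) to 1 (shut). A call has 1 to 20 rows; each row is the pose to reach, as a shift and turn from the pose commanded when the call began, along the tool's axes at that moment; what a row does not reach only later rows make up. A row lasts 1/10 s, in which the tool goes at most 50 mm and 8.59 degrees, less where a joint would pass 70% of its speed; a pose out of reach is approached as far as the arm can. A call with a gripper value outside its range is refused whole. The fingers move at their own pace and stop on an object; the grip force is fixed at half the most. Time passes only in rows, so rows that repeat a pose let the fingers close. It gives the time, the measured TCP pose, the force, the opening and the grip force at its end, in the units of the state.
- env.observe(): the state, without advancing time (a new reading comes with each control period).
- imaging.snapshot(name): name is "scene" or "top" or "wrist"; returns the picture (480x640x3 uint8, blue, green, red); there is no depth.
- imaging.get_calibration(name): a dict with "fov_y" (degrees; the focal length in pixels is half the picture's height over the tangent of half this angle, whatever the lens; pixels are square), "cx", "cy" (the principal point, pixels), "R" (3x3) and "t" (3): a world point X has camera coordinates R X + t; the wrist camera has in their place "mount" (4x4, takes a point from camera to tool coordinates, whose origin is the TCP and whose axes are the flange's). Camera axes: x right, y down, z forward; pixel columns grow to the right and rows downward; lengths in m; the calibration is good to about 2 mm. The wrist camera is an equidistant fisheye: a pixel r from the principal point sees the ray r / f radians off the axis. A picture is of the moment at which its call begins: read the wrist's pose just before it. get_calibration takes no time and is no camera call.
- job.finish_job(): hands the job in; it is judged then, once.
The state is a dict: "t": time; "joint_positions": joint angles; "dq": joint speeds; "joint_torque": joint torques, N m; "eef_pos": TCP position; "eef_rot": TCP orientation; "ft_force": force on the tool from outside, world axes, zero at the start; "moment": the same for the moment, N m; "opening": finger opening in m; "finger_force": force on a finger pad.
Only numpy, scipy, OpenCV 4.12 (cv2) and the standard library are available. Lean on these libraries where they do the work, as an engineer would, in place of code of your own. Each camera call takes 0.05 s, during which the arm holds its last target. There are 200 camera calls.

### The job

Pull the snap-fitted cap up off the gearbox servo and set it down gently, upright, on the bench, leaving the loose gear and bearing where they are. Then press the servo's spring-loaded piston down with the fingertips until its top is flush with the rim of its collar, never driving it down to its stop, and finish while still holding it there, so that the retaining clip can be fitted.

Things in the scene. Friction and masses are not known exactly. Their poses are not given: they have to be found in the camera images.
- housing: gearbox servo, aluminium casting fixed to the bench, left or right: block 150 mm (x) by 130 mm (y), top at 58 mm; round flange 108 mm across, top at 64 mm; on it an upright collar, outer diameter 69, inner 58 mm, its rim 90 mm above the bench. Origin: centre of the underside; z up; collar, piston and fitted cap share this axis. The other, smaller casting stands on the other side
- rim (a point): centre of the collar's mouth, level with its rim, 90 mm above the bench
- piston_top (a point): centre of the piston's flat steel top, 55 mm across. Released it stands 8 mm above the collar's rim (98 mm above the bench); it moves down with the piston. Under the cap at the start
- piston (a joint): travel of the spring-loaded piston (m): 0 = up, 0.008 = top flush with the rim, 0.016 = down on its stop. Its spring pushes back with about 6 N at the start of travel, 12 N when flush and 17.5 N at the stop; it springs up when let go
- cap: grey plastic cap, 80 g, snapped over the collar, skirt 85 mm across, 42 mm to its flat top, with a finger bar on top 56 mm long (cap's x), 14 mm thick (y), 33 mm tall: 75 mm in all. Origin: centre of the skirt's lower edge, on the flange 64 mm above the bench when fitted; z up. Sprung balls catch its inner lip: a straight upward pull of 10 to 20 N frees it in about 8 mm; clear after 35 mm
- cap_grip (a point): middle of the cap's finger bar, 61 mm above the cap's lower edge (the bar spans 42 to 75 mm); the bar points up to about 65 degrees either way from world x
- accumulator: bystander: smaller aluminium casting bolted to the bench, 110 by 100 mm, 64 mm tall, with a low round boss and no cap. Origin: centre of the underside
- gear: bystander: loose steel gear with a stub shaft standing up, 84 mm across, 62 mm tall, 500 g. Origin: centre of the underside. Stands in the middle of the bench, near or far
- bearing: bystander: loose steel bearing lying flat, 70 mm across, 20 mm tall, 300 g. Origin: centre of the underside. Lies in the middle of the bench, far or near; gear and bearing may have changed places

How it is judged:
By the outcome, as a careful person would: the job done as asked, in the order asked, and still so for the second after the job is handed in, while the arm keeps its last pose, push and grip.
It also fails if it takes over 51 s, if anything falls off the work surface, if the arm or the gripper's body presses on something with over 40 N, if the wrist force passes 120 N, or if a joint passes its speed limit or range.

## Working session

There is one attempt and no reset: what is moved stays moved. The work goes in short steps, Python scripts to look and compute and a shell command to move; the robot and the scene stay as the last step left them, time stands still between calls to the robot, and variables do not carry over. Pictures are saved under pics/ and viewed, at most 10 in all, crops included, and the job is handed in when it is done.

```bash
mkdir -p pics; ls
python3 - <<'E'
from plant import env, imaging, job
import cv2
s=env.observe();print(s, env.grip_depth)
for n in("scene","top","wrist"):
    print(n,imaging.get_calibration(n))
for n in("scene","top"):
    cv2.imwrite(f"pics/{n}0.png",imaging.snapshot(n))
E
```

```text
pics
{'t': 0.0, 'joint_positions': array([ 6.39147547e+01,  3.02776880e+01,  8.21569731e+01, -1.43283534e-03,
        6.76872675e+01, -1.02250338e+01]), 'dq': array([ 0.03202826, -0.04121747,  0.05964286,  0.05707302, -0.02135301,
        0.02938556]), 'joint_torque': array([ 9.86930463e-04, -4.42346442e+01, -1.78027582e+01, -1.90784258e-04,
        8.30252218e-03, -1.24035139e-05]), 'eef_pos': array([0.17060287, 0.60090473, 0.40374365]), 'eef_rot': array([-1.79879773e+02, -2.03407563e-02,  1.64140313e+02]), 'ft_force': array([-0.40206379,  0.04320266,  0.38419738]), 'moment': array([ 0.01269851,  0.00486827, -0.03830873]), 'finger_force': 0.0, 'opening': 0.08524463428928296} 0.1547
scene {'fov_y': 48.34216813254432, 'cx': 320.9467414938008, 'cy': 234.25093445370166, 'R': array([[ 0.36409087,  0.93134152,  0.00638814],
       [ 0.64592501, -0.24755927, -0.72214631],
       [-0.6709834 ,  0.26705313, -0.69171085]]), 't': array([-0.1914312 , -0.30176754,  1.38101838])}
top {'fov_y': 44.511382858155436, 'cx': 319.8250701437619, 'cy': 244.8895401499106, 'R': array([[-0.0183581 , -0.999787  ,  0.00943071],
       [-0.98770082,  0.01666972, -0.15546452],
       [ 0.1552742 , -0.01216875, -0.98779646]]), 't': array([0.01355201, 0.57307894, 1.0721866 ])}
wrist {'fov_y': 65.70646984690485, 'cx': 319.2959967412622, 'cy': 238.30983104787367, 'mount': array([[ 3.32643396e-04, -9.65879069e-01, -2.58993268e-01,
         6.57970338e-02],
       [ 9.99999861e-01,  2.15328985e-04,  4.81331393e-04,
         1.29378115e-03],
       [-4.09139161e-04, -2.58993392e-01,  9.65879007e-01,
         3.05058836e-02],
       [ 0.00000000e+00,  0.00000000e+00,  0.00000000e+00,
         1.00000000e+00]])}
```

View pics/scene0.png

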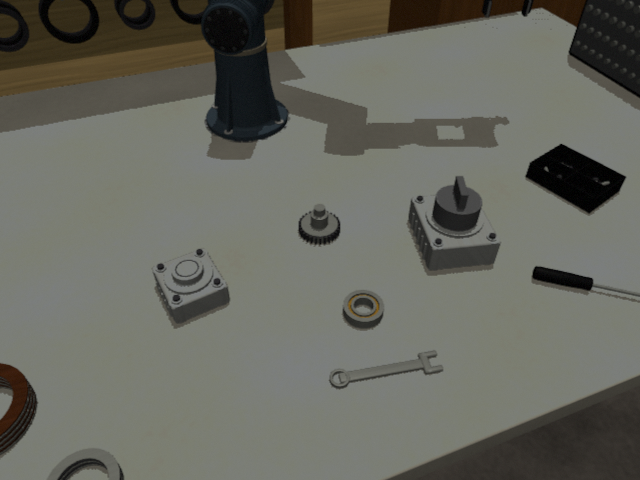

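View pics/top0.png

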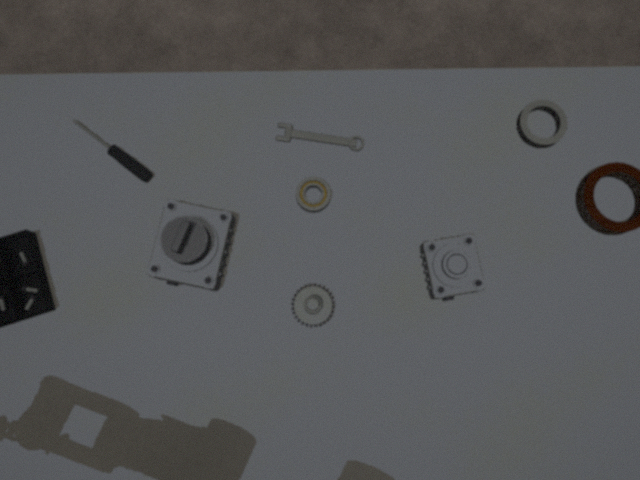

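The scene view shows the capped housing at (455,225), gear (320,225), bearing (363,308) and accumulator (190,285). In the top view the cap's bar is at about (185,238), gear (313,304), bearing (313,194). I'll zoom in on the cap in both.

Run:
```python
import cv2,numpy as np
a=cv2.imread("pics/scene0.png")[170:270,405:505];b=cv2.imread("pics/top0.png")[190:290,145:245]
f=lambda i:cv2.resize(cv2.convertScaleAbs(i,alpha=1.8),(400,400),interpolation=cv2.INTER_CUBIC)
cv2.imwrite("pics/crop0.png",np.hstack([f(a),f(b)]))
```

```text
(no output)
```

View pics/crop0.png

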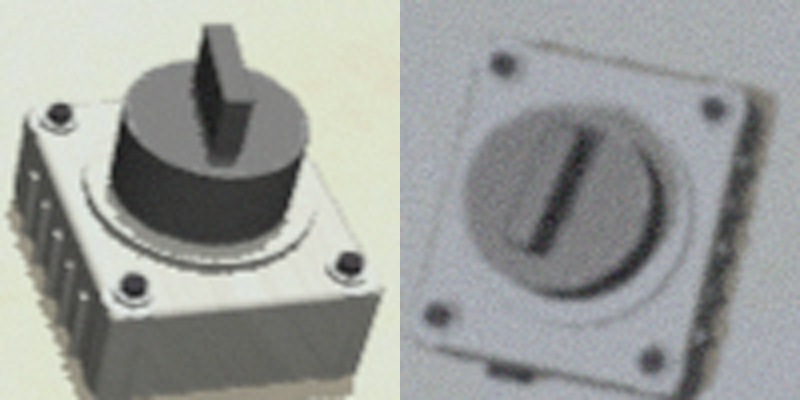

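Left (scene): the bar's top face has its base-side end at (459,177) and its far end at (465,195). Right (top view): the corresponding ends are at (175,252) and (186,222). Next I triangulate these points.

```bash
cat > h.py <<'E'
import numpy as np,cv2
from plant import env, imaging
from scipy.spatial.transform import Rotation as Ro
def P(n):
    c=imaging.get_calibration(n);f=240/np.tan(np.radians(c["fov_y"]/2))
    return np.array([[f,0,c["cx"]],[0,f,c["cy"]],[0,0,1]]),np.c_[c["R"],c["t"]]
def tri(ps,pt):
    K1,M1=P("scene");K2,M2=P("top")
    X=cv2.triangulatePoints(K1@M1,K2@M2,np.array(ps,float).T,np.array(pt,float).T);return (X[:3]/X[3]).T
def atz(n,px,z):
    K,M=P(n);R,t=M[:,:3],M[:,3];d=R.T@np.linalg.inv(K)@np.r_[px,1];c=-R.T@t;return c+d*(z-c[2])/d[2]
E
python3 - <<'E'
from h import *
np.set_printoptions(precision=4,suppress=True)
L=lambda a,b:(405+a/4-.375,170+b/4-.375)
T=lambda a,b:(145+(a-400)/4-.375,190+b/4-.375)
X=tri([L(217,27),L(239,100),L(228,63),L(60,113),L(134,287),L(349,264)],[T(519,249),T(565,127),T(541,190),T(437,315),T(652,360),T(712,108)])
print(X); d=X[1]-X[0]; print(np.linalg.norm(d),np.degrees(np.arctan2(d[1],d[0])))
print("bolt centre",(X[3]+X[5])/2)
print("gear",atz("top",(313,304),.03),"bearing",atz("top",(313,195),.02),"acc",atz("top",(456,264),.064))
E
```

```text
[[ 0.552   0.2598  0.1344]
 [ 0.6047  0.2391  0.1377]
 [ 0.5776  0.2502  0.1351]
 [ 0.5149  0.2715  0.0648]
 [ 0.5277  0.2467 -0.0531]
 [ 0.6507  0.2204  0.0825]]
0.056663184555984306 -21.521965771413804
bolt centre [0.5828 0.2459 0.0737]
gear [0.4621 0.0183 0.03  ] bearing [0.677  0.0148 0.02  ] acc [ 0.5298 -0.2497  0.064 ]
```

```bash
cat >> h.py <<'E'
def go(pos,yaw):
    s=env.observe();R=Ro.from_euler('xyz',s["eef_rot"],degrees=True);G=Ro.from_euler('xyz',[180,0,yaw],degrees=True)
    print("t",s["t"],"turn",np.round((R.inv()*G).as_rotvec(),4),"shift",np.round(R.inv().apply(np.array(pos)-s["eef_pos"])*1000,1))
def wproj(X,s):
    c=imaging.get_calibration("wrist");f=240/np.tan(np.radians(c["fov_y"]/2));m=c["mount"]
    R=Ro.from_euler('xyz',s["eef_rot"],degrees=True);x=R.inv().apply(np.atleast_2d(X)-s["eef_pos"]);x=(x-m[:3,3])@m[:3,:3]
    r=np.hypot(x[:,0],x[:,1]);th=np.arctan2(r,x[:,2]);return np.c_[c["cx"]+f*th*x[:,0]/r,c["cy"]+f*th*x[:,1]/r]
def wray(px,s):
    c=imaging.get_calibration("wrist");f=240/np.tan(np.radians(c["fov_y"]/2));m=c["mount"]
    u=np.array(px,float)-[c["cx"],c["cy"]];r=np.hypot(*u);th=r/f
    d=np.r_[np.sin(th)*u/r,np.cos(th)]
    R=Ro.from_euler('xyz',s["eef_rot"],degrees=True).as_matrix();return s["eef_pos"]+R@m[:3,3],R@m[:3,:3]@d
E
python3 -c "
from h import *
go([.577,.250,.40],158.5)"
```

```text
t 0.1 turn [-0.002  -0.0003  0.0985] shift [-486.8 -226.5    4.1]
```

```bash
python3 -m jog '[[[-0.002,0,0.098],[-487,-226,4],0],[[-0.002,0,0.098],[-487,-226,4],0],[[-0.002,0,0.098],[-487,-226,4],0],[[-0.002,0,0.098],[-487,-226,4],0],[[-0.002,0,0.098],[-487,-226,4],0],[[-0.002,0,0.098],[-487,-226,4],0],[[-0.002,0,0.098],[-487,-226,4],0],[[-0.002,0,0.098],[-487,-226,4],0],[[-0.002,0,0.098],[-487,-226,4],0],[[-0.002,0,0.098],[-487,-226,4],0],[[-0.002,0,0.098],[-487,-226,4],0],[[-0.002,0,0.098],[-487,-226,4],0],[[-0.002,0,0.098],[-487,-226,4],0],[[-0.002,0,0.098],[-487,-226,4],0]]'
python3 - <<'E'
from h import *
import json
s=env.observe();cv2.imwrite("pics/w1.png",imaging.snapshot("wrist"))
json.dump({k:list(s[k]) for k in("eef_pos","eef_rot")},open("s1.json","w"))
print(s["eef_pos"],s["eef_rot"],wproj([[.5776,.2502,.139]],s))
E
```

```text
t: 1.5
eef_pos: [0.5765, 0.2512, 0.4002]
eef_rot: [179.9, -0.1, 158.6]
ft_force: [-0.2, 0.4, 0.2]
opening: 0.0855
finger_force: 0.0
[0.57650854 0.25124893 0.40019106] [ 1.79927288e+02 -1.11314836e-01  1.58561688e+02] [[315.77793909 247.24230995]]
```

View pics/w1.png

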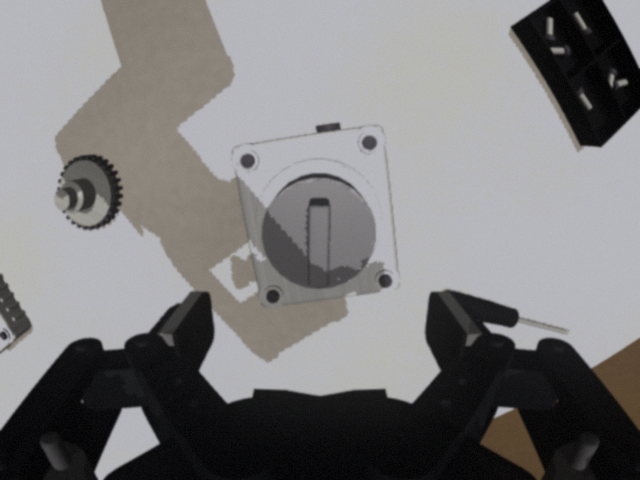

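The wrist view shows the bar's top face from (319,206) to (319,286), nearly parallel to the pads; housing bolts are at (247,160), (369,142), (273,295), (385,280). I'll take its position from these rays.

Run:
```python
from h import *
import json
np.set_printoptions(precision=4,suppress=True)
s={k:np.array(v) for k,v in json.load(open("s1.json")).items()}
def z(px,h):
    o,d=wray(px,s);return o+d*(h-o[2])/d[2]
a,b=z((319,206),.139),z((319,286.5),.139);d=a-b
print(a,b,(a+b)/2,np.linalg.norm(d),np.degrees(np.arctan2(d[1],d[0])))
print("bolts",np.mean([z(p,.060) for p in((247,160),(369,142),(273,295),(385,280))],0))
# two-view height: wrist ray + scene/top rays of bar centre
A=np.zeros((3,3));B=np.zeros(3)
L=[wray((319,246),s)]
for n,p in(("scene",(461.6,185.4)),("top",(179.9,237.1))):
    o=atz(n,p,1.);L.append((o,atz(n,p,0)-o))
for o,d in L:
    d=d/np.linalg.norm(d);M=np.eye(3)-np.outer(d,d);A+=M;B+=M@o
X=np.linalg.solve(A,B);print("3-ray",X)
for o,d in L: d=d/np.linalg.norm(d);print(np.linalg.norm((np.eye(3)-np.outer(d,d))@(X-o)))
```

```text
[0.5532 0.262  0.139 ] [0.6039 0.2421 0.139 ] [0.5785 0.2521 0.139 ] 0.05443694712991048 158.56817275256364
bolts [0.5787 0.2517 0.06  ]
3-ray [0.578  0.2509 0.1348]
0.0013115609900714448
0.0008821042755597212
0.002086370188040592
```

```bash
python3 -c "
from h import *
go([.5785,.2518,.282],158.5)"
```

```text
t 1.55 turn [ 0.0015 -0.0015  0.0019] shift [ -2.1   0.8 118.4]
```

```bash
python3 -m jog '[[[0.001,-0.001,0.002],[-2,1,40],0],[[0.001,-0.001,0.002],[-2,1,75],0],[[0.001,-0.001,0.002],[-2,1,100],0.2],[[0.001,-0.001,0.002],[-2,1,112],0.4],[[0.001,-0.001,0.002],[-2,1,118],0.5],[[0.001,-0.001,0.002],[-2,1,118],0.6],[[0.001,-0.001,0.002],[-2,1,118],0.7],[[0.001,-0.001,0.002],[-2,1,118],1],[[0.001,-0.001,0.002],[-2,1,118],1],[[0.001,-0.001,0.002],[-2,1,118],1],[[0.001,-0.001,0.002],[-2,1,118],1],[[0.001,-0.001,0.002],[-2,1,118],1]]'
```

```text
t: 2.75
eef_pos: [0.5802, 0.2509, 0.2843]
eef_rot: [179.9, 0.2, 158.4]
ft_force: [0.3, -1.9, 6.0]
opening: 0.0131
finger_force: 59.9
```

```bash
python3 -m jog '[[[0,0,0],[0,0,-4],1],[[0,0,0],[0,0,-8],1],[[0,0,0],[0,0,-12],1],[[0,0,0],[0,0,-16],1],[[0,0,0],[0,0,-20],1],[[0,0,0],[0,0,-25],1],[[0,0,0],[0,0,-35],1],[[0,0,0],[0,0,-50],1],[[0,0,0],[0,0,-70],1],[[0,0,0],[0,0,-70],1],[[0,0,0],[0,0,-70],1]]'
python3 - <<'E'
from h import *
s=env.observe();print(s["ft_force"],s["moment"],s["opening"])
a=imaging.snapshot("scene")[100:300,350:550];b=imaging.snapshot("wrist")
cv2.imwrite("pics/lift.png",np.hstack([cv2.resize(a,(400,400)),cv2.resize(b,(400,400))]))
E
```

```text
t: 3.85
eef_pos: [0.5796, 0.2515, 0.3538]
eef_rot: [179.8, 0.1, 158.4]
ft_force: [0.0, -0.0, -0.9]
opening: 0.013
finger_force: 61.2
[ 0.03689625 -0.01857461 -0.93243789] [-0.03421653  0.02398922  0.02161183] 0.012982985443873607
```

View pics/lift.png

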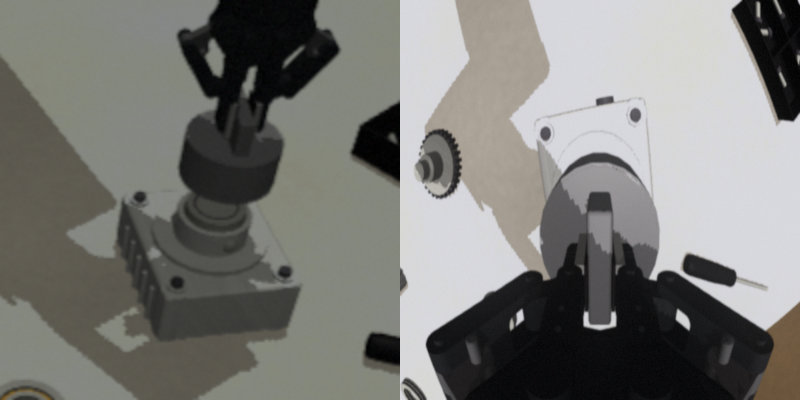

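Cap is off and held upright (scene inset: piston visible under it). I'll place it at about (0.567, 0.085), clear of the housing, gear and bearing.

```bash
python3 -c "
from h import *
go([.567,.085,.354],158.5);go([.567,.085,.226],158.5)"
```

```text
t 3.95 turn [ 0.0007 -0.0004 -0.0014] shift [ -49.8 -159.1   -2. ]
t 3.95 turn [ 0.0007 -0.0004 -0.0014] shift [ -49.9 -159.2  126. ]
```

```bash
python3 -m jog '[[[0,0,0],[-8,-25,0],1],[[0,0,0],[-20,-65,0],1],[[0,0,0],[-33,-105,0],1],[[0,0,0],[-44,-140,0],1],[[0,0,0],[-50,-159,0],1],[[0,0,0],[-50,-159,25],1],[[0,0,0],[-50,-159,60],1],[[0,0,0],[-50,-159,90],1],[[0,0,0],[-50,-159,110],1],[[0,0,0],[-50,-159,118],1],[[0,0,0],[-50,-159,118],1],[[0,0,0],[-50,-159,118],1]]'
```

```text
t: 5.15
eef_pos: [0.5681, 0.085, 0.235]
eef_rot: [179.9, 0.1, 158.4]
ft_force: [0.1, -0.2, -0.1]
opening: 0.013
finger_force: 61.2
```

```bash
python3 -m jog '[[[0,0,0],[0,0,4],1],[[0,0,0],[0,0,7],1],[[0,0,0],[0,0,9],1],[[0,0,0],[0,0,10],1],[[0,0,0],[0,0,11],1],[[0,0,0],[0,0,12],1],[[0,0,0],[0,0,12],1],[[0,0,0],[0,0,12],1]]'
```

```text
t: 5.95
eef_pos: [0.5678, 0.0849, 0.2226]
eef_rot: [179.9, 0.0, 158.4]
ft_force: [0.4, 0.4, -0.2]
opening: 0.0129
finger_force: 61.2
```

```bash
python3 -m jog '[[[0,0,0],[0,0,0.5],1],[[0,0,0],[0,0,1],1],[[0,0,0],[0,0,1.5],1],[[0,0,0],[0,0,2],1],[[0,0,0],[0,0,2],1]]'
```

```text
t: 6.45
eef_pos: [0.5678, 0.0849, 0.2205]
eef_rot: [179.9, 0.0, 158.4]
ft_force: [-0.4, -0.5, -1.0]
opening: 0.0129
finger_force: 61.2
```

```bash
python3 -m jog '[[[0,0,0],[0,0,0.5],1],[[0,0,0],[0,0,1],1],[[0,0,0],[0,0,1],1]]'
```

```text
t: 6.75
eef_pos: [0.5677, 0.0849, 0.2203]
eef_rot: [179.9, 0.1, 158.4]
ft_force: [-1.4, -1.0, 4.6]
opening: 0.0129
finger_force: 62.0
```

```bash
python3 -m jog '[[[0,0,0],[0,0,-0.5],0.9],[[0,0,0],[0,0,-0.5],0.7],[[0,0,0],[0,0,-0.5],0.55],[[0,0,0],[0,0,-0.5],0.55],[[0,0,0],[0,0,-0.5],0.55],[[0,0,0],[0,0,-15],0.55],[[0,0,0],[0,0,-40],0.55],[[0,0,0],[0,0,-75],0.55],[[0,0,0],[0,0,-110],0.7],[[0,0,0],[0,0,-140],1],[[0,0,0],[0,0,-140],1]]'
python3 - <<'E'
from h import *
a=imaging.snapshot("scene")[140:340,280:540];b=imaging.snapshot("top")[160:320,100:340]
cv2.imwrite("pics/placed.png",np.hstack([cv2.resize(a,(400,308)),cv2.resize(b,(400,308))]))
go([.5785,.2518,.36],158.5)
E
```

```text
t: 7.85
eef_pos: [0.569, 0.0849, 0.3652]
eef_rot: [179.7, 0.7, 158.4]
ft_force: [-0.9, -0.5, 0.5]
opening: -0.0
finger_force: 0.0
t 7.95 turn [ 0.0018  0.0033 -0.0015] shift [ 51.2 159.2   1.2]
```

View pics/placed.png

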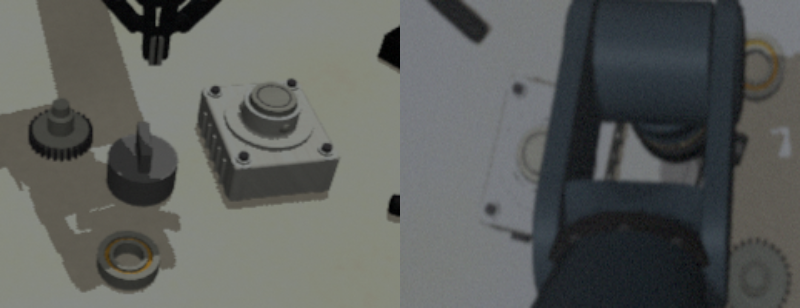

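Cap stands upright at (142,165) in the left panel, gear and bearing are undisturbed, and the bare piston is visible at (272,97). I'll move over it with the fingers shut.

```bash
python3 -m jog '[[[0.002,0.003,-0.001],[15,45,1],1],[[0.002,0.003,-0.001],[28,88,1],1],[[0.002,0.003,-0.001],[40,125,1],1],[[0.002,0.003,-0.001],[48,150,1],1],[[0.002,0.003,-0.001],[51,159,1],1],[[0.002,0.003,-0.001],[51,159,20],1],[[0.002,0.003,-0.001],[51,159,50],1],[[0.002,0.003,-0.001],[51,159,70],1],[[0.002,0.003,-0.001],[51,159,80],1],[[0.002,0.003,-0.001],[51,159,80],1],[[0.002,0.003,-0.001],[51,159,80],1],[[0.002,0.003,-0.001],[51,159,80],1]]'
python3 - <<'E'
from h import *
print(env.observe()["ft_force"]);go([.5785,.2518,.274],158.5)
a=imaging.snapshot("scene")[140:260,390:510]
cv2.imwrite("pics/press0.png",cv2.resize(a,(600,600),interpolation=cv2.INTER_CUBIC))
E
```

```text
t: 9.15
eef_pos: [0.5794, 0.2514, 0.2809]
eef_rot: [180.0, -0.0, 158.4]
ft_force: [-0.6, -0.0, 0.5]
opening: -0.0001
finger_force: 0.0
[-0.55189331 -0.03951275  0.52139824]
t 9.15 turn [ 0.0002 -0.0002 -0.0009] shift [1.  0.1 6.9]
```

View pics/press0.png

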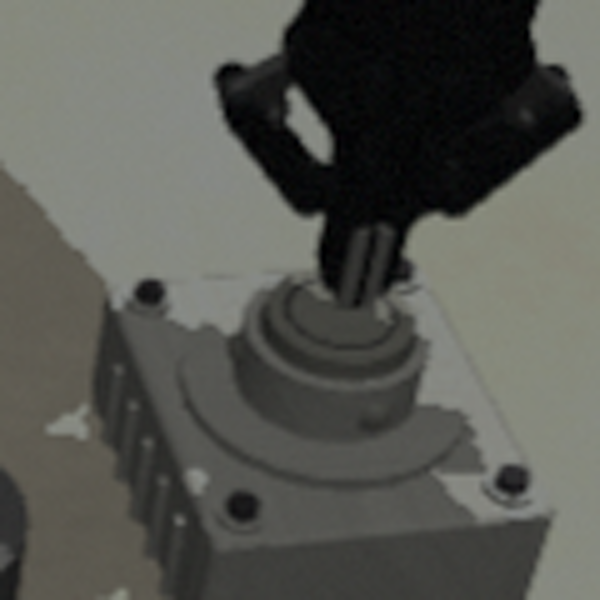

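The picture shows the closed tip at about (362,300) over the piston, centred around (340,315). I'll check this apparent 7 mm offset with projected outlines.

Run:
```python
from h import *
K,M=P("scene");s=env.observe();R=Ro.from_euler('xyz',s["eef_rot"],degrees=True)
def pr(X):
    x=K@(M@np.c_[X,np.ones(len(X))].T);return ((x[:2]/x[2]).T-[390,140])*5+2
a=np.linspace(0,2*np.pi,60);im=cv2.imread("pics/press0.png");im=cv2.convertScaleAbs(im,alpha=1.8)
C=lambda r,z:np.c_[.5785+r*np.cos(a),.2518+r*np.sin(a),0*a+z]
for r,z in((.0345,.090),(.0275,.098),(.054,.064)):
    cv2.polylines(im,[np.int32(pr(C(r,z)))],True,(0,255,0),1)
t=s["eef_pos"]+R.apply([[.011,0,.173],[-.011,0,.173]]);print(pr(t))
cv2.polylines(im,[np.int32(pr(t))],False,(0,0,255),2)
cv2.imwrite("pics/ov.png",im)
```

```text
[[342.1110256  270.17373693]
 [353.05438988 308.5282973 ]]
```

View pics/ov.png

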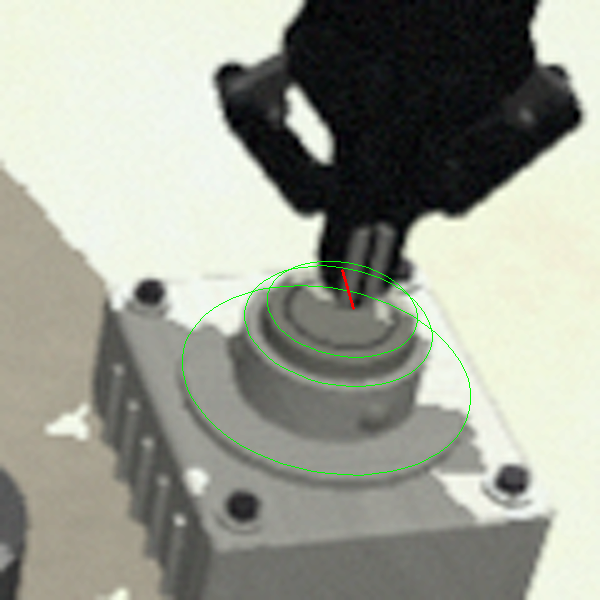

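The overlay puts the tip within about 4 mm of the piston centre (radius 27.5 mm), which is safe. I'll nudge 2 mm and descend.

```bash
python3 -m jog '[[[0,0,0],[1,-2,3],1],[[0,0,0],[1,-2,6],1],[[0,0,0],[1,-2,7],1],[[0,0,0],[1,-2,7],1],[[0,0,0],[1,-2,7],1]]'; python3 -m jog '[[[0,0,0],[0,0,1],1],[[0,0,0],[0,0,2],1],[[0,0,0],[0,0,2],1]]';  python3 -m jog '[[[0,0,0],[0,0,1],1],[[0,0,0],[0,0,2],1],[[0,0,0],[0,0,2],1]]'
```

```text
t: 9.7
eef_pos: [0.5772, 0.2501, 0.2727]
eef_rot: [-179.9, -0.1, 158.5]
ft_force: [0.7, -0.3, 0.6]
opening: 0.0
finger_force: 0.0
t: 10.0
eef_pos: [0.5773, 0.2501, 0.2714]
eef_rot: [-180.0, -0.1, 158.5]
ft_force: [-1.2, 0.0, 5.4]
opening: -0.0002
finger_force: 2.7
t: 10.3
eef_pos: [0.5772, 0.2501, 0.2697]
eef_rot: [-180.0, -0.1, 158.5]
ft_force: [-1.0, -0.5, 7.0]
opening: -0.0003
finger_force: 3.3
```

```bash
python3 -m jog '[[[0,0,0],[0,0,1.5],1],[[0,0,0],[0,0,3],1],[[0,0,0],[0,0,4.5],1],[[0,0,0],[0,0,5],1],[[0,0,0],[0,0,5],1],[[0,0,0],[0,0,5],1]]'
python3 -c "
from h import *
K,M=P('scene')
import time
z=[];f=[]
for i in range(4):
    imaging.snapshot('scene');s=env.observe();z.append(s['eef_pos'][2]);f.append(s['ft_force'][2])
print(z,f)"
```

```text
t: 10.9
eef_pos: [0.5772, 0.2501, 0.2654]
eef_rot: [-180.0, -0.1, 158.5]
ft_force: [-2.2, -1.3, 9.2]
opening: -0.0001
finger_force: 4.8
[np.float64(0.2654147025105711), np.float64(0.2654450022615351), np.float64(0.2654156724086121), np.float64(0.26544284282032504)] [np.float64(8.812439704050211), np.float64(9.63610815900387), np.float64(9.12582509993244), np.float64(9.927551631835193)]
```

```bash
python3 -m jog '[[[0,0,0],[0,0,1],1],[[0,0,0],[0,0,2],1],[[0,0,0],[0,0,2.8],1],[[0,0,0],[0,0,2.8],1],[[0,0,0],[0,0,2.8],1]]'
python3 -c "
from h import *
z=[];f=[]
for i in range(8):
    im=imaging.snapshot('scene');s=env.observe();z.append(s['eef_pos'][2]);f.append(s['ft_force'][2])
print(np.mean(z),np.mean(f))
a=cv2.convertScaleAbs(im[180:240,425:495],alpha=1.8)
cv2.imwrite('pics/flush.png',cv2.resize(a,(700,600),interpolation=cv2.INTER_CUBIC))"
```

```text
t: 11.6
eef_pos: [0.5772, 0.2501, 0.2629]
eef_rot: [-180.0, -0.1, 158.5]
ft_force: [-3.4, -0.5, 10.8]
opening: -0.0002
finger_force: 5.6
0.2629794601297569 10.967161681396831
```

View pics/flush.png

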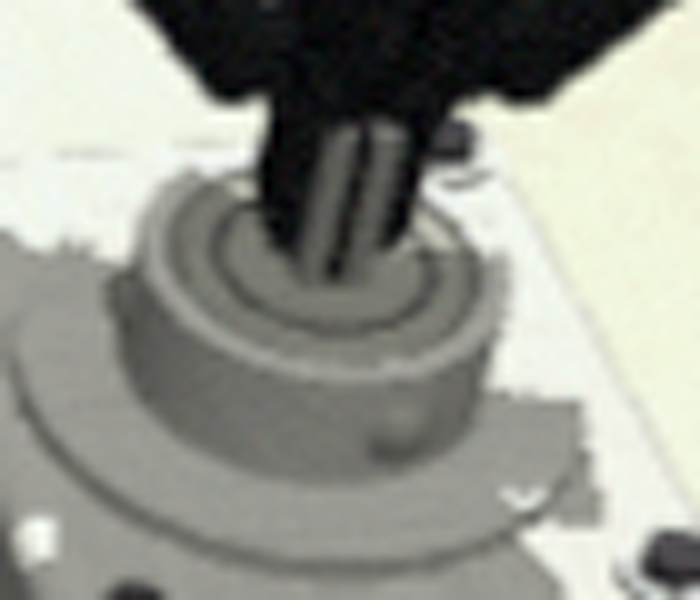

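The tip rests on the piston, whose edge appears level with the collar's rim (330–370 rows). I'll check the drop subpixel between the two pictures (8 mm expected).

Run:
```python
from h import *
K,M=P("scene")
pr=lambda X:(lambda x:x[:2]/x[2])(K@(M@np.r_[X,1]))
print("expected shift",pr([.5785,.2518,.090])-pr([.5785,.2518,.098]))
a=cv2.resize(cv2.convertScaleAbs(cv2.imread("pics/press0.png"),alpha=1.8),(1200,1200),interpolation=cv2.INTER_CUBIC)[:,:,1]
b=imaging.snapshot("scene")[140:260,390:510];b=cv2.resize(cv2.convertScaleAbs(b,alpha=1.8),(1200,1200),interpolation=cv2.INTER_CUBIC)[:,:,1]
# groove's front edge, darkest row around it; collar's rim as reference
for x in range(620,760,20):
    A=a[:,x-10:x+10].mean(1);B=b[:,x-10:x+10].mean(1)
    print(x,"before",640+A[640:740].argmin(),"now",690+B[690:760].argmin(), "front-rim now/bef",740+B[740:840].argmax(),740+A[740:840].argmax())
```

```text
expected shift [-0.7874588   3.27890375]
620 before 732 now 713 front-rim now/bef 758 758
640 before 728 now 722 front-rim now/bef 765 765
660 before 728 now 724 front-rim now/bef 769 768
680 before 694 now 731 front-rim now/bef 772 770
700 before 694 now 730 front-rim now/bef 774 774
720 before 694 now 725 front-rim now/bef 774 773
740 before 739 now 723 front-rim now/bef 767 767
```

```bash
python3 -c "
from plant import env,job
s=env.observe();print(s['t'],s['eef_pos'],s['ft_force'])
print(job.finish_job())"
```

```text
12.05 [0.57720555 0.25006727 0.26296942] [-3.23639883 -0.98451641 11.29966623]
the job is handed in; nothing more can be done
None
```

The cap is off and standing upright on the bench with the gear and bearing untouched. The job was handed in at 12 s with the fingertips still holding the piston flush with the rim to within about 1 mm (about 11 N), well short of its stop.

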